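# Stack the copier spare-part cases on the bench dock

## Robot

A 7-joint arm with a two-finger parallel gripper is mounted at the origin on the work surface. World frame = base frame: x ahead of the robot, y to its left, z up, the work surface at z = 0. Lengths are in m, angles in rad, forces in N, time in s.
With the tool pointing down it reaches from about 0.4 to 0.875 m from the base axis. Payload 4.4 kg.
Tool frame: the origin (TCP) lies between the finger pads; the fingertips stand r.tips_ahead ahead of it and the grasp point (between the pads) lies 3 mm ahead of it (r.tips_ahead is the distance from the TCP to the fingertips, in m); z points along the fingers, y is the line along which they close (so a half turn about z gives the same grasp; the last joint's range is limited). The gripper opens to 85 mm and grips with 20 to 120 N. Pads are 22 mm wide; open, the fingers measure 114 mm over their backs; the gripper's body (76 mm by 85 mm) begins 54 mm behind the grasp point. The pads swing forward as they close: fully open they stand 13 mm farther back than shut.
Start: joints at [-1.402, 0.628, 0.038, 1.517, -0.027, 0.996, -0.02], TCP at [0.151, 0.632, 0.253] pointing down, gripper open.
Joint ranges: [-3.06, 3.06], [-0.37, 2.12], [-1.25, 1.32], [0.18, 2.47], [-1.1, 4.24], [0.23, 1.98], [-2.94, 2.94]. Speed limits (rad/s): [2.57, 2.57, 3.14, 3.14, 3.14, 3.14, 3.14].

## Interface

Orientations are given as a unit quaternion [x, y, z, w].
In Python, from bench import r, eyes, ticket gives the robot as it stands.
- The arm moves only by the tool move_arm, never from a script. Its argument "targets" is a list of rows, each an object with "delta_pos": the shift along the tool's x, y, z normalised to -1 to 1, where 1 is 0.12 m, a list of three; "angular": the turn, a rotation vector about the tool's x, y, z normalised to -1 to 1, where 1 is pi rad, a list of three. A call has exactly 8 rows; each row is the pose to reach, as a shift and turn from the pose commanded when the call began, along the tool's axes at that moment, turning the shorter way round; what a row does not reach only later rows make up. A row lasts 1/8 s, in which the tool goes at most 62.5 mm and 10.7 degrees, less where a joint would pass 70% of its speed; a pose out of reach is approached as far as the arm can. A call with a number of a shift or a turn outside -1 to 1 is refused whole. A call with a gripper value outside its range is refused whole. "fingers" is the closure in counts, from 0 (fully open) to 255 (shut), set as the call begins (left out, the last holds). The fingers move at their own pace and stop on an object; "grip_force" is the grip in N (left out, the last holds). Time passes only in rows, so rows that repeat a pose let the fingers close, or fill a call up. It gives the time, the measured TCP pose, the force, the opening and the grip force at its end, in the units of the state.
- r.read_state(): the state, without advancing time (a new reading comes with each control period).
- eyes.read_camera(name): name is "scene" or "side" or "wrist"; returns the picture (400x640x3 uint8, blue, green, red); there is no depth.
- eyes.camera_model(name): a dict with "fx", "fy", "cx", "cy" (pixels), "D" ([k1, k2, p1, p2, k3] as OpenCV has them; the pictures are not rectified), "view" (4x4, takes a point from world to camera coordinates); the wrist camera has in their place "mount" (4x4, takes a point from camera to tool coordinates, whose origin is the TCP and whose axes are the flange's). Camera axes: x right, y up, looking along -z (the intrinsics and any distortion apply to the point x, -y, -z); pixel columns grow to the right and rows downward; lengths in m; the calibration is good to about 2 mm. A picture is of the moment at which its call begins: read the wrist's pose just before it. camera_model takes no time and is no camera call.
- ticket.close_job(): hands the job in; it is judged then, once.
Trained networks look in the newest picture that a camera, given by its name, has taken for a name from the list of things; names that differ only in an ending like _2 or _b are one class to them, and where a whole thing is asked for, a point or a joint stands for the part that bears it (a point fixed in the world has none). Each returns a list of dicts, best first, with "score" (0 to 1); they miss things now and then, are a little off and sometimes report something else, mostly with a low value. They report only what shows in the picture. A call takes as long as a camera call. They do not tell look-alikes from the thing itself.
- eyes.masks_of(thing, camera): "region" (400x640 bool, what is visible of it) and "bbox" ([left, top, right, bottom] in pixels, round what is visible of it).
The state is a dict: "time_s": time; "qpos": joint angles; "qd": joint speeds; "tau": joint torques, N m; "position": TCP position; "orientation": TCP orientation; "wrist_force": force on the tool from outside, world axes, zero at the start; "torque": the same for the moment, N m; "finger_gap": finger opening in m; "grasp_force": force on a finger pad.
Only numpy, scipy, OpenCV 4.12 (cv2) and the standard library are available. Lean on these libraries where they do the work, as an engineer would, in place of code of your own. Each camera call takes 0.05 s, during which the arm holds its last target. There are 200 camera calls.

## Task

Stack the two long lidded part cases on the dock bin in the middle of the bench: the deep case on the dock, then the shallow case on the deep one. All four corner feet of each case must be fully down in the recesses of the lid below, so that both sit level and locked. Let go of the cases and leave everything else on the bench where it is.

Things in the scene. Friction and masses are not known exactly. Their poses are not given: they have to be found in the camera images.
- dock: Grey bin 150 x 62 mm bolted to the bench in the middle, with a pale lid 164 x 76 mm; origin: centre of its underside, x along its length, y across, z up. BEWARE: the lid is screwed on through slotted holes, fixed up to 6 mm off the bin's centre in x and up to 6 mm in y (not twisted, does not move). The poses given do not show this offset: it must be seen or felt.
- dock_top (a point): Point midway along and across the dock bin, at the height of its lid's flat top face, 64 mm above the bench. The lid has 4 blind recesses 20 mm (x) by 14 mm (y), 6 mm deep, centred +-62 mm in x and +-21 mm in y from the lid's own (offset, see dock) centre. A case whose feet miss the recesses stands 6 mm too high.
- deep_center (a point): Centre (half-way up) of the deep loose case: grey, pale closed lid, 150 mm long (x) x 62 wide (y, flat sides, grip here) x 80 high over all, 0.35-0.65 kg, z up; either end may lead. Under it 4 feet, 16 mm (x) by 10 mm (y), 8 mm high, centred +-62 mm in x, +-21 mm in y: 2 mm play each way in a recess. Seated, the soles are 6 mm below the top face of the lid beneath.
- deep_top (a point): Centre of the deep case's lid, on its flat top face (80 mm above its soles). This lid has the same 4 recesses as the dock's (20 x 14 mm, 6 mm deep, at +-62 mm in x, +-21 mm in y), exactly centred on this point.
- shallow_center (a point): Centre (half-way up) of the shallow loose case: like the deep one (150 x 62 mm, same feet and lid) but 56 mm high over all, 0.22-0.42 kg. The two cases stand on the bench left and right of the dock, either on either side. A third, shorter case (100 mm long) further back is not used.
Not all that is in view belongs to the job. Leave any blue look-alike of the part that bears shallow_center alone. What is shaped like the dock but pink is not meant.

How it is judged:
By the outcome, as a careful person would: the job done as asked, in the order asked, and still so for the second after the job is handed in, with the robot touching nothing.
It also fails if it takes over 72 s, if anything falls off the work surface, if the arm or the gripper's body presses on something with over 40 N, if the wrist force passes 120 N, or if a joint passes its speed limit or range.

## Working session

There is one attempt and no reset: what is moved stays moved. The work goes in short steps, Python scripts to look and compute and a tool call to move; the robot and the scene stay as the last step left them, time stands still between calls to the robot, and variables do not carry over. Pictures are saved under pics/ and viewed, at most 10 in all, crops included, and the job is handed in when it is done.

Besides the shell and the picture viewer there is one more tool, called after "Request:" as a command line: name --argument value ..., lists and objects as JSON in quotes. move_arm: Moves the arm, as the interface text tells. Scaled input: -1 to 1 covers 0.12 m each way for a shift and pi rad each way for a turn. Its arguments: {"type":"object","properties":{"targets":{"type":"array","items":{"type":"object","properties":{"delta_pos":{"type":"array","items":{"type":"number"}},"angular":{"type":"array","items":{"type":"number"}}}}},"fingers":{"type":"number"},"grip_force":{"type":"number"}},"required":["targets"]}

```bash
mkdir -p pics; ls; python3 - <<'E'
from bench import r,eyes,ticket
import cv2,numpy as np
s=r.read_state();print({k:np.round(v,3) for k,v in s.items()},r.tips_ahead)
a=eyes.read_camera("scene");b=eyes.read_camera("side")
cv2.imwrite("pics/scene.png",a);cv2.imwrite("pics/side.png",b)
for c in("scene","side"):
  m=eyes.camera_model(c);print(m)
  for t in("dock","deep_center","shallow_center"):
    print(c,t,[(round(d["score"],2),d["bbox"]) for d in eyes.masks_of(t,c)])
print(eyes.camera_model("wrist"))
E
```

```text
pics
{'time_s': np.float64(0.0), 'qpos': array([-1.402,  0.629,  0.038,  1.518, -0.027,  0.996, -0.02 ]), 'qd': array([-0.   ,  0.   ,  0.002, -0.002, -0.001,  0.001, -0.001]), 'tau': array([-0.0000e+00, -5.6340e+01,  1.2260e+00, -1.9344e+01,  1.1000e-02,
        1.0000e-02,  0.0000e+00]), 'position': array([0.151, 0.632, 0.252]), 'orientation': array([ 0.117,  0.993, -0.001, -0.   ]), 'wrist_force': array([ 0.05 , -0.375,  0.442]), 'torque': array([-0.012, -0.001, -0.044]), 'grasp_force': np.float64(0.0), 'finger_gap': np.float64(0.085)} 0.022
{'fx': 382.96455386619937, 'fy': 382.96455386619937, 'cx': 315.3032809133532, 'cy': 202.92180351350507, 'D': array([-0.04305864,  0.        ,  0.        ,  0.        ,  0.        ]), 'view': array([[-1.79581983e-01,  9.83742982e-01, -2.37154149e-04,
         1.07033227e-01],
       [-5.68095486e-01, -1.03508840e-01,  8.16427240e-01,
         1.81680217e-01],
       [ 8.03130021e-01,  1.46750349e-01,  5.77448271e-01,
        -1.38511374e+00],
       [ 0.00000000e+00,  0.00000000e+00,  0.00000000e+00,
         1.00000000e+00]])}
scene dock [(0.9
[... 811 characters left out ...]
, [393.0, 223.6, 450.4, 281.4])]
side shallow_center [(0.98, [292.1, 171.1, 341.6, 203.7]), (0.66, [215.7, 152.5, 242.2, 192.2]), (0.61, [294.1, 142.5, 340.1, 166.9])]
{'fx': 316.7168195722493, 'fy': 316.7168195722493, 'cx': 318.65953556060344, 'cy': 197.77721729100872, 'D': array([-0.04404731,  0.        ,  0.        ,  0.        ,  0.        ]), 'mount': array([[ 1.85898608e-04,  9.63256459e-01,  2.68583244e-01,
         6.80637230e-02],
       [ 9.99999982e-01, -1.88343903e-04, -1.66619626e-05,
         8.10629898e-04],
       [ 3.45362734e-05,  2.68583243e-01, -9.63256477e-01,
        -1.20167616e-01],
       [ 0.00000000e+00,  0.00000000e+00,  0.00000000e+00,
         1.00000000e+00]])}
```

View pics/scene.png

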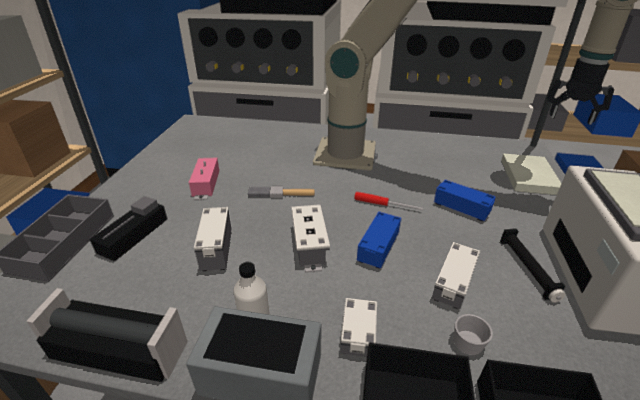

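View pics/side.png

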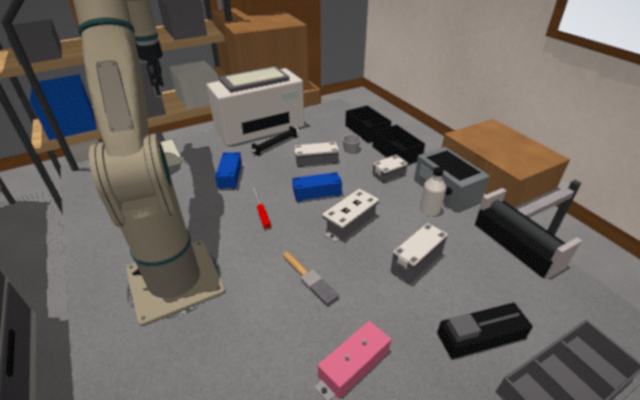

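The scene picture shows the dock at (310,233), the deep case at (212,238) and the shallow white case at (457,272). Look-alikes to avoid: the short white case (360,325), blue cases (378,238) and (464,200), and the pink dock-like bin (205,176). Side picture: dock (350,213), deep (420,250), shallow (317,153), short (390,167), pink (355,357).

Next I'll compute rough poses from the white lids.

```bash
cat > h.py <<'E'
from bench import r,eyes,ticket
import cv2,numpy as np
from scipy.spatial.transform import Rotation as R
def Twc(cam,s=None):
    m=eyes.camera_model(cam)
    if cam!="wrist": return m,np.linalg.inv(m["view"])
    T=np.eye(4);T[:3,:3]=R.from_quat(s["orientation"]).as_matrix();T[:3,3]=s["position"]
    return m,T@m["mount"]
def K(m): return np.array([[m["fx"],0,m["cx"]],[0,m["fy"],m["cy"]],[0,0,1]])
def unproj(px,z,cam,s=None):
    m,T=Twc(cam,s)
    u=cv2.undistortPoints(np.array(px,float).reshape(-1,1,2),K(m),m["D"]).reshape(-1,2)
    d=np.c_[u[:,0],-u[:,1],-np.ones(len(u))]@T[:3,:3].T;o=T[:3,3]
    return (o+d*((z-o[2])/d[:,2])[:,None])[:,:2]
def proj(P,cam,s=None):
    m,T=Twc(cam,s);P=np.atleast_2d(P);c=(P-T[:3,3])@T[:3,:3]
    return cv2.projectPoints(c*[1,-1,-1],np.zeros(3),np.zeros(3),K(m),m["D"])[0].reshape(-1,2)
def lid(img,seed,z,cam,s=None,thr=150,rad=None):
    g=img.min(2);w=(g>thr).astype(np.uint8);w=cv2.morphologyEx(w,cv2.MORPH_OPEN,np.ones((3,3),np.uint8))
    n,l=cv2.connectedComponents(w);k=l[int(seed[1]),int(seed[0])]
    ys,xs=np.nonzero(l==k)
    if k==0: return None
    p=unproj(np.c_[xs,ys],z,cam,s)
    (c,sz,a)=cv2.minAreaRect((p*1000).astype(np.float32))
    if sz[0]<sz[1]: sz=sz[::-1];a+=90
    return np.round(c,1),np.round(sz,1),round((a+90)%180-90,1),len(xs)
E
python3 - <<'E'
from h import *
a=cv2.imread("pics/scene.png");b=cv2.imread("pics/side.png")
for n,z,p,q in(("dock",.064,(299,222),(335,213)),("deep",.080,(212,222),(415,245)),("shal",.056,(460,260),(317,150))):
  for t in (100,130,160):print(n,t,lid(a,p,z,"scene",thr=t),lid(b,q,z,"side",thr=t))
E
```

```text
dock 100 (array([-1039.7,  -648.5]), array([4402.7, 1301.7]), 20.6, 87601) (array([410.5, 163.5]), array([1866.7, 1409.9]), -78.9, 105906)
dock 130 (array([511.1, -30.7]), array([170. ,  78.6]), 17.9, 1201) (array([510.3, -29.2]), array([175.5,  86.1]), 17.7, 1032)
dock 160 (array([511.3, -30.7]), array([164.6,  75.3]), 17.6, 1055) (array([508.5, -32.2]), array([165.2,  77.1]), 17.7, 786)
deep 100 (array([-977.8, -627.7]), array([4282.8, 1266.3]), 20.6, 87601) (array([401.6, 142.6]), array([1824. , 1377.6]), -78.9, 105906)
deep 130 (array([ 580. , -255.5]), array([162.1,  63.6]), 15.6, 947) (array([ 572. , -254.5]), array([167.7,  73.7]), 15.3, 1140)
deep 160 (array([ 576.3, -256.1]), array([150. ,  61.9]), 15.6, 847) (array([ 573.5, -257.7]), array([152.4,  63.2]), 15.8, 867)
shal 100 (array([-1070.7,  -658.9]), array([4462.6, 1319.5]), 20.6, 87601) (array([415. , 173.9]), array([1888.1, 1426. ]), -78.9, 105906)
shal 130 (array([588.1, 317.1]), array([160.2,  63.8]), -19.3, 1237) (array([584.8, 319.6]), array([167.4,  79.2]), -21.2, 497)
shal 160 (array([585.3, 317.7]), array([149.7,  61.2]), -19.6, 1116) (array([583.2, 317.7]), array([152.3,  64.4]), -20.2, 335)
```

Request:
move_arm --targets '[{"delta_pos": [-0.1, -0.12, 0]}, {"delta_pos": [-0.24, -0.25, 0]}, {"delta_pos": [-0.36, -0.38, 0]}, {"delta_pos": [-0.48, -0.5, 0]}, {"delta_pos": [-0.6, -0.63, 0]}, {"delta_pos": [-0.72, -0.75, 0]}, {"delta_pos": [-0.84, -0.88, 0]}, {"delta_pos": [-0.95, -1, 0]}]' --fingers 0

```text
validation failed for argument at $.ta...
```

Request:
move_arm --targets '[{"delta_pos": [-0.1, -0.12, 0], "angular": [0, 0, 0]}, {"delta_pos": [-0.24, -0.25, 0], "angular": [0, 0, 0]}, {"delta_pos": [-0.36, -0.38, 0], "angular": [0, 0, 0]}, {"delta_pos": [-0.48, -0.5, 0], "angular": [0, 0, 0]}, {"delta_pos": [-0.6, -0.63, 0], "angular": [0, 0, 0]}, {"delta_pos": [-0.72, -0.75, 0], "angular": [0, 0, 0]}, {"delta_pos": [-0.84, -0.88, 0], "angular": [0, 0, 0]}, {"delta_pos": [-0.95, -1, 0], "angular": [0, 0, 0]}]' --fingers 0

```text
time_s: 1.4
position: [0.2349, 0.4878, 0.2534]
orientation: [0.117, 0.993, 0.0, 0.0]
wrist_force: [0.2, -0.1, -0.3]
finger_gap: 0.0854
grasp_force: 0.0
```

Request:
move_arm --targets '[{"delta_pos": [-0.12, -0.13, 0], "angular": [0, 0, 0]}, {"delta_pos": [-0.24, -0.25, 0], "angular": [0, 0, 0]}, {"delta_pos": [-0.36, -0.38, 0], "angular": [0, 0, 0]}, {"delta_pos": [-0.48, -0.5, 0], "angular": [0, 0, 0]}, {"delta_pos": [-0.6, -0.63, 0], "angular": [0, 0, 0]}, {"delta_pos": [-0.72, -0.75, 0], "angular": [0, 0, 0]}, {"delta_pos": [-0.84, -0.88, 0], "angular": [0, 0, 0]}, {"delta_pos": [-0.95, -1, 0], "angular": [0, 0, 0]}]'

```text
time_s: 2.4
position: [0.3178, 0.3444, 0.2533]
orientation: [0.117, 0.993, 0.0, 0.0]
wrist_force: [0.3, -0.0, -0.6]
finger_gap: 0.0853
grasp_force: 0.0
```

Request:
move_arm --targets '[{"delta_pos": [-0.12, -0.13, 0], "angular": [0, 0, 0]}, {"delta_pos": [-0.24, -0.25, 0], "angular": [0, 0, 0]}, {"delta_pos": [-0.36, -0.38, 0], "angular": [0, 0, 0]}, {"delta_pos": [-0.48, -0.5, 0], "angular": [0, 0, 0]}, {"delta_pos": [-0.6, -0.63, 0], "angular": [0, 0, 0]}, {"delta_pos": [-0.72, -0.75, 0], "angular": [0, 0, 0]}, {"delta_pos": [-0.84, -0.88, 0], "angular": [0, 0, 0]}, {"delta_pos": [-0.95, -1, 0], "angular": [0, 0, 0]}]'

```text
time_s: 3.4
position: [0.4005, 0.2012, 0.2533]
orientation: [0.117, 0.993, 0.0, 0.0]
wrist_force: [-0.3, 0.1, -0.6]
finger_gap: 0.0854
grasp_force: 0.0
```

Request:
move_arm --targets '[{"delta_pos": [-0.12, -0.13, 0], "angular": [0, 0, -0.02]}, {"delta_pos": [-0.24, -0.25, 0], "angular": [0, 0, -0.04]}, {"delta_pos": [-0.36, -0.38, 0], "angular": [0, 0, -0.06]}, {"delta_pos": [-0.48, -0.5, 0], "angular": [0, 0, -0.08]}, {"delta_pos": [-0.6, -0.63, 0], "angular": [0, 0, -0.1]}, {"delta_pos": [-0.72, -0.75, 0], "angular": [0, 0, -0.12]}, {"delta_pos": [-0.84, -0.88, 0], "angular": [0, 0, -0.14]}, {"delta_pos": [-0.95, -1, 0], "angular": [0, 0, -0.17]}]'

```text
time_s: 4.4
position: [0.4832, 0.0579, 0.2533]
orientation: [-0.15, 0.989, -0.0, 0.0]
wrist_force: [0.1, 0.2, -0.4]
finger_gap: 0.0854
grasp_force: 0.0
```

```bash
cat >> h.py <<'E'
def goto(x,y,z,yaw,s=None):
    """units for a move to x,y,z (m) with tool x at yaw (deg), tool down"""
    s=s or r.read_state();R0=R.from_quat(s["orientation"]);a=np.radians(yaw)
    Rt=R.from_matrix(np.array([[np.cos(a),np.sin(a),0],[np.sin(a),-np.cos(a),0],[0,0,-1]]))
    d=R0.inv().apply(np.array([x,y,z])-s["position"])/.12
    print("pos",np.round(s["position"],4),"d",np.round(d,3),"rot",np.round((R0.inv()*Rt).as_rotvec()/np.pi,4))
E
python3 - <<'E'
from h import *
goto(.53,-.03,.253,197.65);goto(.575,-.2565,.253,195.7)
s=r.read_state();print(np.round(s["qpos"],2))
cv2.imwrite("pics/w1.png",eyes.read_camera("wrist"))
E
```

```text
pos [0.4832 0.0579 0.2533] d [-0.155 -0.815  0.002] rot [-0.     0.    -0.002]
pos [0.4832 0.0579 0.2533] d [ 0.048 -2.729  0.003] rot [-0.      0.      0.0088]
[-0.16  0.4  -0.03  1.96  0.01  0.78  1.68]
```

View pics/w1.png

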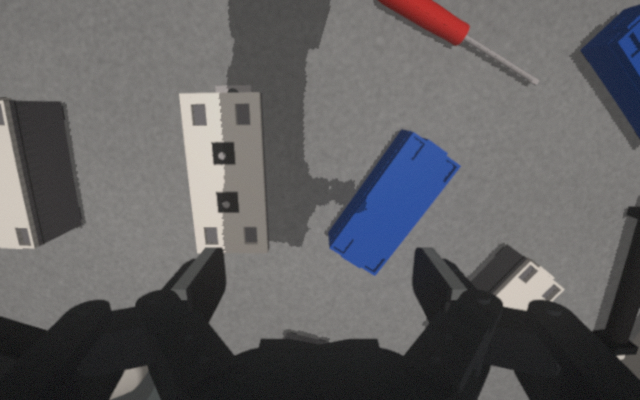

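The wrist view shows the dock lid at (225,172). Its recesses are at (199,115), (243,115), (211,236) and (251,236), and the black squares are the slotted screws. The deep case is at the left edge and the blue look-alike at (395,200). I'll move on toward the dock to measure from nearer overhead.

Request:
move_arm --targets '[{"delta_pos": [-0.05, -0.13, 0], "angular": [0, 0, 0]}, {"delta_pos": [-0.1, -0.25, 0], "angular": [0, 0, 0]}, {"delta_pos": [-0.15, -0.38, 0], "angular": [0, 0, 0]}, {"delta_pos": [-0.2, -0.5, 0], "angular": [0, 0, 0]}, {"delta_pos": [-0.25, -0.63, 0], "angular": [0, 0, 0]}, {"delta_pos": [-0.3, -0.75, 0], "angular": [0, 0, 0]}, {"delta_pos": [-0.35, -0.88, 0], "angular": [0, 0, 0]}, {"delta_pos": [-0.4, -1, 0], "angular": [0, 0, 0]}]'

```text
time_s: 5.45
position: [0.5649, -0.0422, 0.2533]
orientation: [-0.149, 0.989, -0.0, -0.0]
wrist_force: [0.1, 0.5, -0.1]
finger_gap: 0.0852
grasp_force: 0.0
```

```bash
python3 - <<'E'
from h import *
s=r.read_state();a=eyes.read_camera("wrist");np.save("w2s.npy",s,allow_pickle=True)
cv2.imwrite("pics/w2.png",a);print(s["position"])
goto(.575,-.2565,.20,195.7)
for n in("dock","deep_center"):
  for d in eyes.masks_of(n,"wrist"): print(n,d["score"],d["bbox"])
E
```

```text
[ 0.56493194 -0.04219046  0.2532555 ]
pos [ 0.5663 -0.0444  0.2533] d [ 0.448 -1.71   0.447] rot [-0.0007  0.0004  0.0072]
dock 0.66 [338.4, 101.9, 346.6, 162.0]
deep_center 0.58 [52.9, 37.9, 168.9, 208.1]
```

View pics/w2.png

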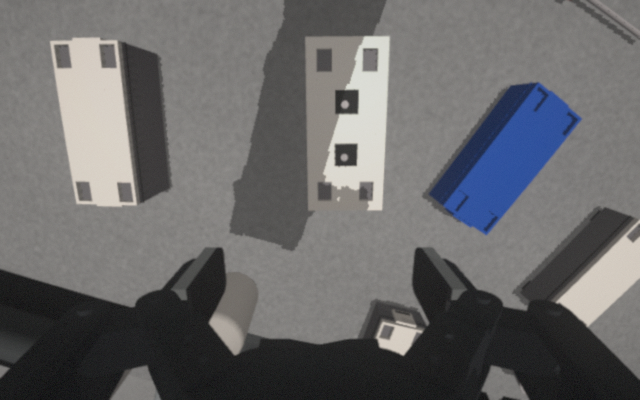

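The static view shows the dock lid at (347,123) with corner recesses at (324,60), (370,60), (324,191) and (366,191). The deep case lid is at (97,122), with recesses at its corners. I'll fit the edges in rectified views.

```bash
cat >> h.py <<'E'
def rect(img,cx,cy,yaw,z,s,cam="wrist",n=4,W=110,H=60):
    """rectified patch: cols = along (mm*n), rows = across, centred"""
    a=np.radians(yaw);u,v=np.meshgrid((np.arange(2*W*n)/n-W)/1e3,(np.arange(2*H*n)/n-H)/1e3)
    P=np.c_[cx+u.ravel()*np.cos(a)-v.ravel()*np.sin(a),cy+u.ravel()*np.sin(a)+v.ravel()*np.cos(a),np.full(u.size,z)]
    m=proj(P,cam,s).astype(np.float32).reshape(u.shape+(2,))
    return cv2.remap(img,m[...,0],m[...,1],cv2.INTER_LINEAR)
def edges(p,L,B,n=4,W=110,H=60,tol=9):
    """edge offset (mm) at several stations on the 4 sides of a LxB lid; sign = lid brighter inside"""
    g=cv2.GaussianBlur(p,(0,0),n*.8).min(2).astype(float);gx=cv2.Sobel(g,-1,1,0);gy=cv2.Sobel(g,-1,0,1)
    o={}
    def sub(w): 
        k=int(np.clip(w.argmax(),1,len(w)-2));q=w[k-1]-2*w[k]+w[k+1];return k+(.5*(w[k-1]-w[k+1])/q if q else 0)
    for sg in(1,-1):
        r0=int((H+sg*B/2-tol)*n);st=[x for x in range(-int(L/2)+8,int(L/2)-7,6)]
        o["y%+d"%sg]=(np.array(st),np.array([(r0+sub(-sg*gy[r0:r0+2*tol*n,int((W+x)*n)]))/n-H for x in st]))
        c0=int((W+sg*L/2-tol)*n);st=[y for y in list(range(-int(B/2)+6,-11,3))+list(range(12,int(B/2)-5,3))]
        o["x%+d"%sg]=(np.array(st),np.array([(c0+sub(-sg*gx[int((H+y)*n),c0:c0+2*tol*n]))/n-W for y in st]))
    return o
def fit(img,cx,cy,yaw,z,s,L,B,it=3):
    for _ in range(it):
        p=rect(img,cx,cy,yaw,z,s);o=edges(p,L,B)
        sl=[];e={}
        for k,(st,v) in o.items():
            ok=abs(v-np.median(v))<1.5
            e[k]=np.median(v)
            if k[0]=="y": sl.append(np.polyfit(st[ok],v[ok],1)[0])
        dx=(e["x+1"]+e["x-1"])/2;dy=(e["y+1"]+e["y-1"])/2;a=np.radians(yaw)
        cx+=(dx*np.cos(a)-dy*np.sin(a))/1e3;cy+=(dx*np.sin(a)+dy*np.cos(a))/1e3;yaw+=np.degrees(np.arctan(np.mean(sl)))
    print("fit",np.round([cx*1e3,cy*1e3,yaw],2),"size",round(e["x+1"]-e["x-1"],1),round(e["y+1"]-e["y-1"],1),"slopes",np.round(np.degrees(sl),2))
    return cx,cy,yaw,p
E
python3 - <<'E'
from h import *
s=r.read_state();a=eyes.read_camera("wrist");print(np.round(s["qd"],3))
cv2.imwrite("pics/w3.png",a)
*_,p=fit(a,.510,-.031,17.65,.064,s,164,76)
*_,q=fit(a,.575,-.2565,15.7,.080,s,150,62)
cv2.imwrite("pics/r3.png",cv2.resize(np.vstack([p,q]),None,fx=.6,fy=.6))
E
```

```text
[-0.018 -0.012 -0.017  0.024 -0.008  0.003 -0.005]
fit [508.74 -31.49  17.55] size 163.8 76.2 slopes [-0.09 -0.02]
fit [ 574.35 -256.28   15.62] size 150.1 62.2 slopes [0.02 0.02]
```

View pics/r3.png

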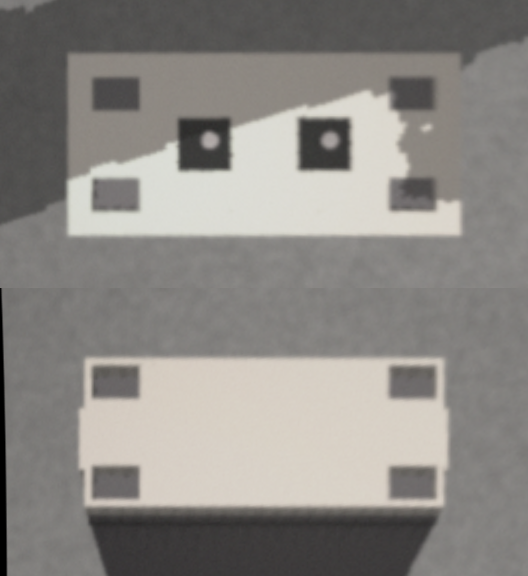

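Both fits match the true lid sizes, so the choice of deep case is confirmed: white, 150 mm long, with its own recesses. Moving to it.

Request:
move_arm --targets '[{"delta_pos": [0.03, -0.12, 0.02], "angular": [0, 0, 0]}, {"delta_pos": [0.06, -0.25, 0.05], "angular": [0, 0, 0]}, {"delta_pos": [0.09, -0.37, 0.1], "angular": [0, 0, 0]}, {"delta_pos": [0.12, -0.5, 0.15], "angular": [0, 0, 0]}, {"delta_pos": [0.16, -0.62, 0.2], "angular": [0, 0, 0]}, {"delta_pos": [0.2, -0.75, 0.25], "angular": [0, 0, 0]}, {"delta_pos": [0.23, -0.87, 0.3], "angular": [0, 0, 0]}, {"delta_pos": [0.26, -1, 0.35], "angular": [0, 0, 0.007]}]'

```text
time_s: 6.65
position: [0.5699, -0.1661, 0.2109]
orientation: [-0.138, 0.99, 0.0, 0.0]
wrist_force: [-0.1, 1.0, -0.4]
finger_gap: 0.0853
grasp_force: 0.0
```

Request:
move_arm --targets '[{"delta_pos": [0.03, -0.12, 0.05], "angular": [0, 0, 0]}, {"delta_pos": [0.06, -0.25, 0.1], "angular": [0, 0, 0]}, {"delta_pos": [0.09, -0.37, 0.16], "angular": [0, 0, 0]}, {"delta_pos": [0.12, -0.5, 0.22], "angular": [0, 0, 0]}, {"delta_pos": [0.15, -0.6, 0.3], "angular": [0, 0, 0]}, {"delta_pos": [0.17, -0.68, 0.38], "angular": [0, 0, 0]}, {"delta_pos": [0.19, -0.7, 0.45], "angular": [0, 0, 0]}, {"delta_pos": [0.19, -0.71, 0.5], "angular": [0, 0, 0]}]'

```text
time_s: 7.65
position: [0.5708, -0.253, 0.1505]
orientation: [-0.138, 0.99, 0.0, -0.0]
wrist_force: [-0.9, 0.2, 0.3]
finger_gap: 0.0852
grasp_force: 0.0
```

```bash
python3 - <<'E'
from h import *
print(np.round(r.read_state()["qpos"],2));goto(.57435,-.25628,.05,195.62)
E
```

```text
[ 0.38  0.71 -0.01  1.69  0.01  0.75  2.21]
pos [ 0.5708 -0.253   0.1505] d [-0.021 -0.035  0.838] rot [ 0.0003 -0.0002  0.0015]
```

Request:
move_arm --targets '[{"delta_pos": [-0.01, -0.02, 0.08], "angular": [0, 0, 0.001]}, {"delta_pos": [-0.02, -0.035, 0.2], "angular": [0, 0, 0.0015]}, {"delta_pos": [-0.021, -0.035, 0.34], "angular": [0, 0, 0.0015]}, {"delta_pos": [-0.021, -0.035, 0.48], "angular": [0, 0, 0.0015]}, {"delta_pos": [-0.021, -0.035, 0.6], "angular": [0, 0, 0.0015]}, {"delta_pos": [-0.021, -0.035, 0.72], "angular": [0, 0, 0.0015]}, {"delta_pos": [-0.021, -0.035, 0.8], "angular": [0, 0, 0.0015]}, {"delta_pos": [-0.021, -0.035, 0.838], "angular": [0, 0, 0.0015]}]'

```text
time_s: 8.65
position: [0.5746, -0.2566, 0.0501]
orientation: [-0.136, 0.991, 0.0, -0.0]
wrist_force: [0.7, -0.1, 0.1]
finger_gap: 0.0854
grasp_force: 0.0
```

```bash
python3 - <<'E'
from h import *
goto(.57435,-.25628,.05,195.62)
cv2.imwrite("pics/w4.png",eyes.read_camera("wrist"))
E
```

```text
pos [ 0.5746 -0.2566  0.0501] d [0.001 0.003 0.   ] rot [ 0.0001 -0.0001 -0.    ]
```

View pics/w4.png

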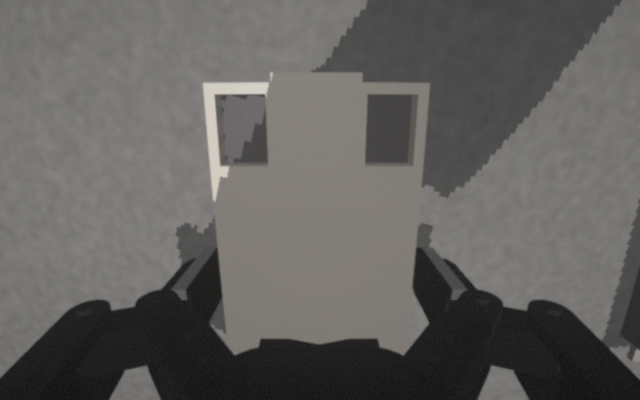

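The case lies centred between the open fingers, with its lid end edge at row 84 (columns 205–430). Gripping.

Request:
move_arm --targets '[{"delta_pos": [0, 0, 0], "angular": [0, 0, 0]}, {"delta_pos": [0, 0, 0], "angular": [0, 0, 0]}, {"delta_pos": [0, 0, 0], "angular": [0, 0, 0]}, {"delta_pos": [0, 0, 0], "angular": [0, 0, 0]}, {"delta_pos": [0, 0, 0], "angular": [0, 0, 0]}, {"delta_pos": [0, 0, 0], "angular": [0, 0, 0]}, {"delta_pos": [0, 0, 0], "angular": [0, 0, 0]}, {"delta_pos": [0, 0, 0], "angular": [0, 0, 0]}]' --fingers 255 --grip_force 70

```text
time_s: 9.7
position: [0.5753, -0.2569, 0.0515]
orientation: [-0.136, 0.991, -0.0, 0.001]
wrist_force: [-0.1, -0.1, 4.9]
finger_gap: 0.0616
grasp_force: 77.1
```

```bash
cat >> h.py <<'E'
def inhand(f,h,L=150,B=62,show=None):
    """visible end of a held/straddled lid: offset of case centre from the TCP along tool x, y and tool-yaw diff.
    h = lid top height above the TCP"""
    s=r.read_state();a=eyes.read_camera("wrist");cv2.imwrite(f,a)
    X=R.from_quat(s["orientation"]).as_matrix();yaw=np.degrees(np.arctan2(X[1,0],X[0,0]))
    p=rect(a,s["position"][0],s["position"][1],yaw,s["position"][2]+h,s);
    n,W,H=4,110,60;g=cv2.GaussianBlur(p,(0,0),n*.8).min(2).astype(float);gx=cv2.Sobel(g,-1,1,0);gy=cv2.Sobel(g,-1,0,1)
    def pk(w,r0,o): k=w.argmax();return (r0+k)/n-o
    st=np.arange(34,72,3);Y={}
    for sg in(1,-1):
        r0=int((H+sg*B/2-7)*n);v=np.array([pk(abs(gy[r0:r0+14*n,int((W+x)*n)]),r0,H) for x in st])
        ok=abs(v-np.median(v))<1.2;Y[sg]=np.median(v),np.degrees(np.polyfit(st[ok],v[ok],1)[0])
    c0=int((W+L/2-8)*n);sx=np.r_[-27:-21:2,22:28:2]
    xe=[pk(-gx[int((H+y)*n),c0:c0+16*n],c0,W) for y in sx]
    # rect rows run along world-left of tool x, i.e. minus tool y
    print("tool-x off",round(np.median(xe)-L/2,2),"left-of-x off",round((Y[1][0]+Y[-1][0])/2,2),"width",round(Y[1][0]-Y[-1][0],2),"slopes",np.round([Y[1][1],Y[-1][1]],2))
E
python3 - <<'E'
from h import *
s=r.read_state();print(s["finger_gap"],s["grasp_force"],s["wrist_force"].round(1))
inhand("pics/w5.png",.030)
goto(.57435,-.25628,.17,195.62)
E
```

```text
0.06162340429047422 77.1189272403717 [-0.1 -0.1  4.9]
tool-x off 0.25 left-of-x off -1.62 width 59.25 slopes [17.44 -0.47]
pos [ 0.5752 -0.257   0.0515] d [ 0.005  0.007 -0.988] rot [-0.0003  0.0003 -0.0001]h.py:74: RankWarning: Polyfit may be poorly conditioned
  ok=abs(v-np.median(v))<1.2;Y[sg]=np.median(v),np.degrees(np.polyfit(st[ok],v[ok],1)[0])
```

Request:
move_arm --targets '[{"delta_pos": [0, 0, -0.05], "angular": [0, 0, 0]}, {"delta_pos": [0, 0, -0.15], "angular": [0, 0, 0]}, {"delta_pos": [0, 0, -0.3], "angular": [0, 0, 0]}, {"delta_pos": [0, 0, -0.45], "angular": [0, 0, 0]}, {"delta_pos": [0, 0, -0.6], "angular": [0, 0, 0]}, {"delta_pos": [0, 0, -0.75], "angular": [0, 0, 0]}, {"delta_pos": [0, 0, -0.85], "angular": [0, 0, 0]}, {"delta_pos": [0, 0, -0.9], "angular": [0, 0, 0]}]'

```text
time_s: 10.75
position: [0.575, -0.2567, 0.1597]
orientation: [-0.136, 0.991, -0.0, 0.0]
wrist_force: [0.3, 0.6, -3.9]
finger_gap: 0.0613
grasp_force: 76.7
```

```bash
python3 - <<'E' 2>/dev/null
from h import *
s=r.read_state();print(s["finger_gap"],s["grasp_force"],s["wrist_force"].round(1),s["torque"].round(2))
inhand("pics/w6.png",.030)
goto(.50874,-.03149,.16,197.55)
E
```

```text
0.061338739021212986 76.70714735984802 [ 0.3  0.6 -3.9] [-0.04 -0.01  0.  ]
tool-x off 0.25 left-of-x off -2.12 width 57.75 slopes [-0.7  0.4]
pos [ 0.5751 -0.2568  0.16  ] d [ 0.028  1.957 -0.002] rot [-0.0002  0.0003 -0.0107]
```

View pics/w6.png

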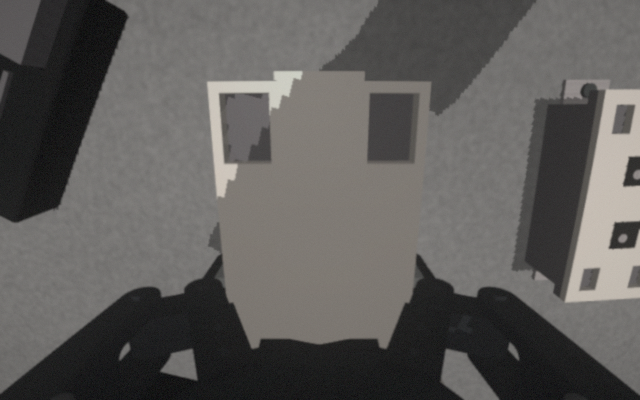

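The case is held, with its lid's end edge at row 84, columns 208–431. It shifted about 0.6 mm in +y on closing, so the camera reads about +1 mm in tool y, and I'll correct the dock target by −1 mm. The dock is at the right (620,190).

Request:
move_arm --targets '[{"delta_pos": [0, 0.06, 0], "angular": [0, 0, 0]}, {"delta_pos": [0, 0.17, 0], "angular": [0, 0, 0]}, {"delta_pos": [0, 0.3, 0], "angular": [0, 0, 0]}, {"delta_pos": [0, 0.44, 0], "angular": [0, 0, 0]}, {"delta_pos": [0, 0.58, 0], "angular": [0, 0, 0]}, {"delta_pos": [0, 0.72, 0], "angular": [0, 0, 0]}, {"delta_pos": [0, 0.86, 0], "angular": [0, 0, 0]}, {"delta_pos": [0.01, 1, 0], "angular": [0, 0, -0.005]}]'

```text
time_s: 11.8
position: [0.5411, -0.1403, 0.1588]
orientation: [-0.144, 0.99, -0.0, 0.0]
wrist_force: [-0.2, -0.7, -3.0]
finger_gap: 0.0614
grasp_force: 76.8
```

Request:
move_arm --targets '[{"delta_pos": [0, 0.14, 0], "angular": [0, 0, 0]}, {"delta_pos": [0, 0.28, 0], "angular": [0, 0, 0]}, {"delta_pos": [0, 0.42, 0], "angular": [0, 0, 0]}, {"delta_pos": [0, 0.56, 0], "angular": [0, 0, 0]}, {"delta_pos": [0, 0.7, 0], "angular": [0, 0, -0.005]}, {"delta_pos": [0, 0.82, 0], "angular": [0, 0, -0.005]}, {"delta_pos": [0, 0.9, 0], "angular": [0, 0, -0.005]}, {"delta_pos": [0, 0.93, 0], "angular": [0, 0, -0.005]}]'

```text
time_s: 12.8
position: [0.5095, -0.0338, 0.1588]
orientation: [-0.152, 0.988, -0.0, 0.0]
wrist_force: [0.4, 0.9, -3.7]
finger_gap: 0.0612
grasp_force: 76.8
```

```bash
python3 - <<'E' 2>/dev/null
from h import *
s=r.read_state();print(s["wrist_force"].round(1),s["torque"].round(2))
goto(.5092,-.0324,.12,197.55)
E
```

```text
[ 0.4  0.9 -3.7] [-0.03 -0.    0.02]
pos [ 0.5095 -0.0338  0.1588] d [-0.001  0.012  0.323] rot [-0.      0.     -0.0005]
```

Request:
move_arm --targets '[{"delta_pos": [0, 0.012, 0.06], "angular": [0, 0, -0.0005]}, {"delta_pos": [0, 0.012, 0.15], "angular": [0, 0, -0.0005]}, {"delta_pos": [0, 0.012, 0.25], "angular": [0, 0, -0.0005]}, {"delta_pos": [0, 0.012, 0.32], "angular": [0, 0, -0.0005]}, {"delta_pos": [0, 0.012, 0.36], "angular": [0, 0, -0.0005]}, {"delta_pos": [0, 0.012, 0.39], "angular": [0, 0, -0.0005]}, {"delta_pos": [0, 0.012, 0.41], "angular": [0, 0, -0.0005]}, {"delta_pos": [0, 0.012, 0.42], "angular": [0, 0, -0.0005]}]'

```text
time_s: 13.8
position: [0.5093, -0.0331, 0.1094]
orientation: [-0.152, 0.988, -0.0, 0.0]
wrist_force: [-3.1, -0.9, 14.5]
finger_gap: 0.061
grasp_force: 78.2
```

```bash
python3 - <<'E' 2>/dev/null
from h import *
s=r.read_state();print(s["wrist_force"].round(1),s["torque"].round(2))
goto(.5092,-.0324,.1095,197.55);print(s["orientation"].round(4))
E
```

```text
[-3.1 -0.9 14.5] [0.24 0.84 0.05]
pos [ 0.5093 -0.0331  0.1094] d [-0.001  0.006 -0.001] rot [-0.      0.0001 -0.0003]
[-1.521e-01  9.884e-01 -0.000e+00  2.000e-04]
```

Height 0.1094 matches seated (0.1095, against 0.1155 if missed). Releasing.

Request:
move_arm --targets '[{"delta_pos": [0, 0, -0.01], "angular": [0, 0, 0]}, {"delta_pos": [0, 0, -0.01], "angular": [0, 0, 0]}, {"delta_pos": [0, 0, -0.01], "angular": [0, 0, 0]}, {"delta_pos": [0, 0, -0.01], "angular": [0, 0, 0]}, {"delta_pos": [0, 0, -0.1], "angular": [0, 0, 0]}, {"delta_pos": [0, 0, -0.3], "angular": [0, 0, 0]}, {"delta_pos": [0, 0, -0.6], "angular": [0, 0, 0]}, {"delta_pos": [0, 0, -0.9], "angular": [0, 0, 0]}]' --fingers 0

```text
time_s: 14.8
position: [0.509, -0.033, 0.218]
orientation: [-0.152, 0.988, -0.0, 0.0]
wrist_force: [0.9, -0.5, 0.3]
finger_gap: 0.0854
grasp_force: 0.0
```

```bash
python3 - <<'E' 2>/dev/null
from h import *
s=r.read_state();print(s["position"],s["wrist_force"].round(1),s["finger_gap"])
goto(.5845,.3177,.22,160.2)
b=eyes.read_camera("side");c=eyes.read_camera("scene");cv2.imwrite("pics/side2.png",b);cv2.imwrite("pics/scene2.png",c)
x=np.vstack([cv2.resize(b[150:270,280:480],None,fx=3,fy=3)[:300],cv2.resize(c[180:300,230:430],None,fx=3,fy=3)[:300]])
cv2.imwrite("pics/chk.png",x)
E
```

```text
[ 0.50903695 -0.03304009  0.21798563] [ 0.9 -0.5  0.3] 0.08542448014181143
pos [ 0.509 -0.033  0.218] d [-1.479  2.598 -0.017] rot [0.000e+00 1.000e-04 2.073e-01]
```

View pics/chk.png

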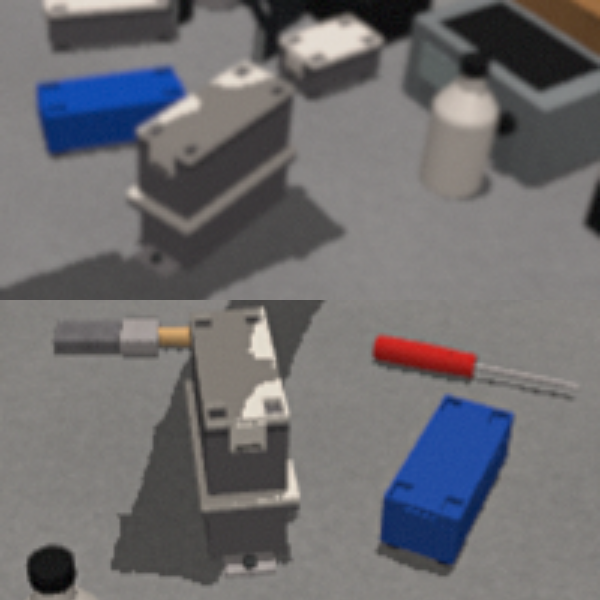

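The deep case sits level in the dock lid with only the thin even foot gap visible (side crop (215,150), scene crop (240,400)). Next I'll back off to measure its lid with the wrist camera.

Request:
move_arm --targets '[{"delta_pos": [-0.08, 0.04, -0.07], "angular": [0, 0, 0]}, {"delta_pos": [-0.2, 0.08, -0.14], "angular": [0, 0, 0]}, {"delta_pos": [-0.34, 0.12, -0.22], "angular": [0, 0, 0]}, {"delta_pos": [-0.48, 0.18, -0.3], "angular": [0, 0, 0]}, {"delta_pos": [-0.6, 0.24, -0.37], "angular": [0, 0, 0]}, {"delta_pos": [-0.68, 0.28, -0.42], "angular": [0, 0, 0]}, {"delta_pos": [-0.7, 0.3, -0.45], "angular": [0, 0, 0]}, {"delta_pos": [-0.7, 0.3, -0.45], "angular": [0, 0, 0]}]'

```text
time_s: 15.9
position: [0.5782, 0.0266, 0.2702]
orientation: [-0.152, 0.988, -0.0, -0.0]
wrist_force: [0.1, -1.1, 0.2]
finger_gap: 0.0855
grasp_force: 0.0
```

```bash
python3 - <<'E' 2>/dev/null
from h import *
s=r.read_state();a=eyes.read_camera("wrist");cv2.imwrite("pics/w7.png",a);print(s["qd"].round(2))
for z in(.138,.144):fit(a,.5087,-.0315,17.55,z,s,150,62)
goto(.655,.293,.25,160.2)
E
```

```text
[ 0.01 -0.    0.01  0.01  0.   -0.01  0.  ]
fit [500.43 -31.87  17.16] size 165.3 70.0 slopes [ 0.18 -0.83]
fit [499.23 -32.1   17.02] size 164.8 70.1 slopes [-0.07 -1.27]
pos [0.5779 0.0262 0.2701] d [-1.281  1.928  0.166] rot [-1.000e-04 -3.000e-04  2.072e-01]
```

```bash
python3 - <<'E' 2>/dev/null
from h import *
import h
s=r.read_state();a=cv2.imread("pics/w7.png")
e0=h.edges
for tol in(3,4,5):
  h.edges=lambda p,L,B:e0(p,L,B,tol=tol)
  for z in(.138,.144):fit(a,.509,-.0321,17.55,z,s,150,62)
# recess template: where do dark 20x14 holes lie
for z in(.138,.144):
  p=rect(a,.509,-.0321,17.55,z,s);g=p.min(2).astype(np.float32);n=4;t=np.full((20*n,26*n),1,np.float32);t[3*n:17*n,3*n:23*n]=0
  for x in(-62,62):
    for y in(-21,21):
      c=g[int((60+y-17)*n):int((60+y+17)*n),int((110+x-20)*n):int((110+x+20)*n)]
      m=cv2.matchTemplate(c,t,cv2.TM_CCOEFF_NORMED);_,v,_,l=cv2.minMaxLoc(m);print(z,x,y,"off",l[0]/n-7,l[1]/n-7,round(v,2))
cv2.imwrite("pics/r7.png",cv2.resize(np.vstack([a,cv2.resize(p,(640,349))]),None,fx=.8,fy=.8))
E
```

```text
fit [506.31 -34.11  17.35] size 154.7 62.0 slopes [-0.2  -0.15]
fit [504.93 -33.76  17.26] size 154.3 60.4 slopes [0.46 0.23]
fit [505.33 -34.28  17.58] size 156.2 61.5 slopes [-0.04  0.27]
fit [504.13 -34.09  16.79] size 156.1 61.0 slopes [ 0.38 -0.82]
fit [504.69 -34.75  17.03] size 158.1 62.0 slopes [ 0.51 -0.2 ]
fit [503.22 -34.2   17.35] size 157.8 60.6 slopes [-0.07 -0.  ]
0.138 -62 -21 off -7.0 0.25 0.27
0.138 -62 21 off -7.0 -0.5 0.28
0.138 62 -21 off -1.25 -0.25 0.92
0.138 62 21 off -1.25 -0.5 0.92
0.144 -62 -21 off -7.0 4.25 0.33
0.144 -62 21 off -7.0 0.25 0.36
0.144 62 -21 off -2.25 1.0 0.9
0.144 62 21 off -2.25 -0.25 0.89
```

View pics/r7.png

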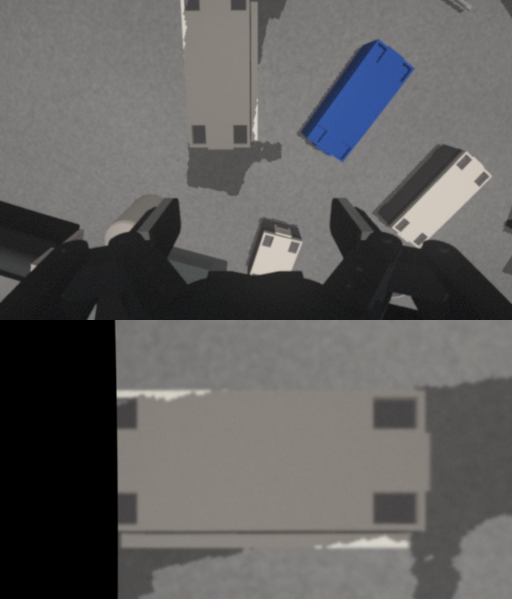

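The shadowed stack lid is at (218,70), its far end cut off at the top. The near recesses match best at z=0.138, so the deep case is seated. I'll shift so the whole lid is in view for a precise centre.

Request:
move_arm --targets '[{"delta_pos": [0.1, 0, -0.05], "angular": [0, 0, 0]}, {"delta_pos": [0.2, 0, -0.1], "angular": [0, 0, 0]}, {"delta_pos": [0.3, 0, -0.15], "angular": [0, 0, 0]}, {"delta_pos": [0.35, 0, -0.2], "angular": [0, 0, 0]}, {"delta_pos": [0.35, 0, -0.2], "angular": [0, 0, 0]}, {"delta_pos": [0.35, 0, -0.2], "angular": [0, 0, 0]}, {"delta_pos": [0.35, 0, -0.2], "angular": [0, 0, 0]}, {"delta_pos": [0.35, 0, -0.2], "angular": [0, 0, 0]}]'

```text
time_s: 16.95
position: [0.5384, 0.014, 0.294]
orientation: [-0.152, 0.988, 0.0, -0.0]
wrist_force: [0.0, -0.1, -0.3]
finger_gap: 0.0855
grasp_force: 0.0
```

```bash
cat >> h.py <<'E'
def recess(a,cx,cy,yaw,z,s):
    p=rect(a,cx,cy,yaw,z,s);g=p.min(2).astype(np.float32);n=4;t=np.full((18*n,24*n),1,np.float32);t[2*n:16*n,2*n:22*n]=0
    for x in(-62,62):
        for y in(-21,21):
            c=g[int((60+y-15)*n):int((60+y+15)*n),int((110+x-18)*n):int((110+x+18)*n)]
            m=cv2.matchTemplate(c,t,cv2.TM_CCOEFF_NORMED);_,v,_,l=cv2.minMaxLoc(m);print(z,x,y,"off",l[0]/n-6,l[1]/n-6,round(v,2))
E
python3 - <<'E' 2>/dev/null
from h import *
s=r.read_state();a=eyes.read_camera("wrist");cv2.imwrite("pics/w8.png",a);print(s["position"].round(4))
print(proj([[.509+62e-3*i*.953,-.0321+i*62e-3*.3015,.138] for i in(-1.2,0,1.2)],"wrist",s).round())
recess(a,.509,-.0321,17.55,.138,s)
goto(.655,.293,.25,160.2)
E
```

```text
[0.5384 0.014  0.294 ]
[[274.  48.]
 [277. 141.]
 [280. 222.]]
0.138 -62 -21 off -0.25 0.25 0.87
0.138 -62 21 off -0.25 -0.25 0.93
0.138 62 -21 off -1.0 0.0 0.89
0.138 62 21 off -1.0 -0.25 0.9
pos [0.5384 0.014  0.2941] d [-1.626  1.925  0.367] rot [-0.000e+00 -2.000e-04  2.073e-01]
```

Request:
move_arm --targets '[{"delta_pos": [-0.07, 0.08, 0], "angular": [0, 0, 0]}, {"delta_pos": [-0.18, 0.2, 0], "angular": [0, 0, 0]}, {"delta_pos": [-0.3, 0.33, 0], "angular": [0, 0, 0]}, {"delta_pos": [-0.4, 0.46, 0], "angular": [0, 0, 0]}, {"delta_pos": [-0.5, 0.6, 0], "angular": [0, 0, 0.02]}, {"delta_pos": [-0.6, 0.73, 0.05], "angular": [0, 0, 0.04]}, {"delta_pos": [-0.7, 0.86, 0.1], "angular": [0, 0, 0.07]}, {"delta_pos": [-0.82, 0.98, 0.15], "angular": [0, 0, 0.1]}]'

```text
time_s: 18.0
position: [0.597, 0.1578, 0.276]
orientation: [0.005, 1.0, 0.0, -0.0]
wrist_force: [0.3, -0.2, 1.0]
finger_gap: 0.0856
grasp_force: 0.0
```

```bash
python3 - <<'E' 2>/dev/null
from h import *
goto(.655,.293,.25,160.2)
E
```

```text
pos [0.597  0.1578 0.276 ] d [-0.472  1.132  0.217] rot [ 1.000e-04 -1.000e-04  1.067e-01]
```

Request:
move_arm --targets '[{"delta_pos": [-0.06, 0.13, 0.02], "angular": [0, 0, 0.015]}, {"delta_pos": [-0.12, 0.26, 0.05], "angular": [0, 0, 0.03]}, {"delta_pos": [-0.18, 0.4, 0.08], "angular": [0, 0, 0.05]}, {"delta_pos": [-0.25, 0.55, 0.11], "angular": [0, 0, 0.07]}, {"delta_pos": [-0.32, 0.7, 0.15], "angular": [0, 0, 0.09]}, {"delta_pos": [-0.4, 0.84, 0.2], "angular": [0, 0, 0.107]}, {"delta_pos": [-0.45, 0.94, 0.21], "angular": [0, 0, 0.107]}, {"delta_pos": [-0.45, 0.97, 0.21], "angular": [0, 0, 0.107]}]'

```text
time_s: 19.0
position: [0.6517, 0.2731, 0.2507]
orientation: [0.17, 0.985, 0.0, -0.0]
wrist_force: [0.5, 0.0, 0.0]
finger_gap: 0.0856
grasp_force: 0.0
```

```bash
python3 - <<'E' 2>/dev/null
from h import *
s=r.read_state();a=eyes.read_camera("wrist");cv2.imwrite("pics/w9.png",a);print(s["qd"].round(2))
x,y,w,p=fit(a,.5845,.3177,-19.9,.056,s,150,62);cv2.imwrite("pics/r9.png",p)
recess(a,x,y,w,.056,s)
goto(x,y,.11,w+180);goto(x,y,.037,w+180)
E
```

```text
[-0.02 -0.    0.01 -0.02  0.01  0.02 -0.04]
fit [579.14 320.5  -19.74] size 159.8 62.2 slopes [-0.01  0.03]
0.056 -62 -21 off 4.75 0.0 0.93
0.056 -62 21 off 4.75 0.25 0.93
0.056 62 -21 off 4.75 0.0 0.93
0.056 62 21 off 4.75 0.0 0.93
pos [0.6516 0.2729 0.251 ] d [0.701 0.17  1.175] rot [ 0.     -0.0001  0.0005]
pos [0.6516 0.2729 0.251 ] d [0.701 0.17  1.783] rot [ 0.     -0.0001  0.0005]
```

Recess matches put the shallow case's lid centre at (583.6, 318.9) mm, yaw −19.7°, agreeing with the scene camera. One look at a crop before the reach to confirm it.

```bash
python3 - <<'E' 2>/dev/null
from h import *
goto(.5833,.3181,.11,160.26);goto(.5833,.3181,.037,160.26)
E
```

```text
pos [0.6516 0.2729 0.251 ] d [0.662 0.163 1.175] rot [ 0.     -0.0001  0.0005]
pos [0.6516 0.2729 0.251 ] d [0.662 0.163 1.783] rot [ 0.     -0.0001  0.0005]
```

View pics/w9.png

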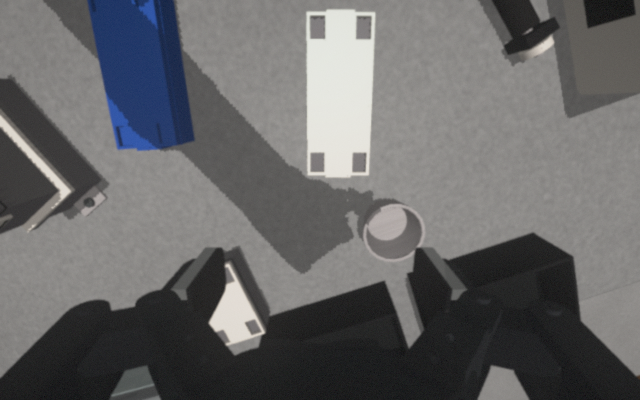

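The white 150 mm case is at (340,93), distinct from the blue one (140,75) and the short one (235,310). The cup at (393,230) stays clear.

Request:
move_arm --targets '[{"delta_pos": [0.1, 0.03, 0.05], "angular": [0, 0, 0]}, {"delta_pos": [0.22, 0.06, 0.13], "angular": [0, 0, 0]}, {"delta_pos": [0.36, 0.1, 0.25], "angular": [0, 0, 0]}, {"delta_pos": [0.5, 0.13, 0.4], "angular": [0, 0, 0]}, {"delta_pos": [0.6, 0.15, 0.55], "angular": [0, 0, 0]}, {"delta_pos": [0.65, 0.163, 0.7], "angular": [0, 0, 0]}, {"delta_pos": [0.662, 0.163, 0.85], "angular": [0, 0, 0.0005]}, {"delta_pos": [0.662, 0.163, 0.97], "angular": [0, 0, 0.0005]}]'

```text
time_s: 20.05
position: [0.5831, 0.3167, 0.1336]
orientation: [0.172, 0.985, -0.0, -0.0]
wrist_force: [-0.2, 0.1, 0.7]
finger_gap: 0.0856
grasp_force: 0.0
```

```bash
python3 - <<'E' 2>/dev/null
from h import *
goto(.5833,.3181,.037,160.26)
E
```

```text
pos [0.5831 0.3167 0.1336] d [0.002 0.012 0.805] rot [-0.0002 -0.0002 -0.0005]
```

Request:
move_arm --targets '[{"delta_pos": [0.002, 0.006, 0.1], "angular": [0, 0, 0]}, {"delta_pos": [0.002, 0.012, 0.22], "angular": [0, 0, 0]}, {"delta_pos": [0.002, 0.012, 0.35], "angular": [0, 0, 0]}, {"delta_pos": [0.002, 0.012, 0.5], "angular": [0, 0, 0]}, {"delta_pos": [0.002, 0.012, 0.63], "angular": [0, 0, 0]}, {"delta_pos": [0.002, 0.012, 0.72], "angular": [0, 0, 0]}, {"delta_pos": [0.002, 0.012, 0.78], "angular": [0, 0, 0]}, {"delta_pos": [0.002, 0.012, 0.805], "angular": [0, 0, 0]}]'

```text
time_s: 21.05
position: [0.584, 0.3182, 0.0378]
orientation: [0.172, 0.985, -0.0, -0.0]
wrist_force: [0.7, 1.1, -0.1]
finger_gap: 0.0852
grasp_force: 0.0
```

Request:
move_arm --targets '[{"delta_pos": [0, 0, 0], "angular": [0, 0, 0]}, {"delta_pos": [0, 0, 0], "angular": [0, 0, 0]}, {"delta_pos": [0, 0, 0], "angular": [0, 0, 0]}, {"delta_pos": [0, 0, 0], "angular": [0, 0, 0]}, {"delta_pos": [0, 0, 0], "angular": [0, 0, 0]}, {"delta_pos": [0, 0, 0], "angular": [0, 0, 0]}, {"delta_pos": [0, 0, 0], "angular": [0, 0, 0]}, {"delta_pos": [0, 0, 0], "angular": [0, 0, 0]}]' --fingers 255 --grip_force 60

```text
time_s: 22.05
position: [0.5844, 0.3185, 0.0388]
orientation: [0.172, 0.985, 0.0, 0.0]
wrist_force: [-0.3, -0.7, 5.1]
finger_gap: 0.0611
grasp_force: 66.3
```

```bash
cat >> h.py <<'E'
def handrec(f,h):
    """case-centre offset from the TCP (along tool x / left of it) from the two visible recesses"""
    s=r.read_state();a=eyes.read_camera("wrist");cv2.imwrite(f,a)
    X=R.from_quat(s["orientation"]).as_matrix();yaw=np.degrees(np.arctan2(X[1,0],X[0,0]))
    recess(a,s["position"][0],s["position"][1],yaw,s["position"][2]+h,s)
E
python3 - <<'E' 2>/dev/null
from h import *
s=r.read_state();print(s["position"].round(4),s["wrist_force"].round(1))
handrec("pics/w10.png",.056-s["position"][2])
goto(.5833,.3181,.21,160.26)
E
```

```text
[0.5844 0.3185 0.0388] [-0.3 -0.7  5.1]
0.056 -62 -21 off 3.5 3.25 0.4
0.056 -62 21 off 3.5 -0.5 0.4
0.056 62 -21 off 0.75 -0.5 0.97
0.056 62 21 off 0.75 -0.5 0.97
pos [0.5844 0.3185 0.0388] d [ 0.007 -0.005 -1.427] rot [ 0.0003  0.0002 -0.0006]
```

Request:
move_arm --targets '[{"delta_pos": [0, 0, -0.05], "angular": [0, 0, 0]}, {"delta_pos": [0, 0, -0.15], "angular": [0, 0, 0]}, {"delta_pos": [0, 0, -0.28], "angular": [0, 0, 0]}, {"delta_pos": [0, 0, -0.42], "angular": [0, 0, 0]}, {"delta_pos": [0, -0.02, -0.57], "angular": [0, 0, 0]}, {"delta_pos": [0, -0.08, -0.72], "angular": [0, 0, 0]}, {"delta_pos": [0, -0.16, -0.86], "angular": [0, 0, 0]}, {"delta_pos": [0, -0.26, -1], "angular": [0, 0, 0]}]'

```text
time_s: 23.1
position: [0.5731, 0.288, 0.1593]
orientation: [0.172, 0.985, -0.0, 0.0]
wrist_force: [-0.3, 0.4, -3.4]
finger_gap: 0.0613
grasp_force: 65.9
```

```bash
python3 - <<'E' 2>/dev/null
from h import *
s=r.read_state();print(s["wrist_force"].round(1),s["torque"].round(2))
goto(.5094,-.0329,.22,197.5)
E
```

```text
[-0.3  0.4 -3.4] [-0.04 -0.01  0.03]
pos [0.5731 0.288  0.1593] d [-0.409 -2.695 -0.505] rot [-0.      0.     -0.2075]
```

Request:
move_arm --targets '[{"delta_pos": [-0.02, -0.13, -0.08], "angular": [0, 0, 0]}, {"delta_pos": [-0.04, -0.25, -0.16], "angular": [0, 0, 0]}, {"delta_pos": [-0.06, -0.37, -0.24], "angular": [0, 0, 0]}, {"delta_pos": [-0.08, -0.5, -0.32], "angular": [0, 0, 0]}, {"delta_pos": [-0.1, -0.62, -0.4], "angular": [0, 0, 0]}, {"delta_pos": [-0.12, -0.75, -0.46], "angular": [0, 0, 0]}, {"delta_pos": [-0.14, -0.87, -0.5], "angular": [0, 0, 0]}, {"delta_pos": [-0.15, -1, -0.5], "angular": [0, 0, 0]}]'

```text
time_s: 24.1
position: [0.5496, 0.1691, 0.2185]
orientation: [0.172, 0.985, 0.0, 0.0]
wrist_force: [-0.2, -0.1, -2.9]
finger_gap: 0.0615
grasp_force: 65.9
```

Request:
move_arm --targets '[{"delta_pos": [-0.02, -0.12, 0], "angular": [0, 0, -0.02]}, {"delta_pos": [-0.04, -0.25, 0], "angular": [0, 0, -0.04]}, {"delta_pos": [-0.06, -0.37, 0], "angular": [0, 0, -0.07]}, {"delta_pos": [-0.08, -0.5, 0], "angular": [0, 0, -0.1]}, {"delta_pos": [-0.1, -0.62, 0], "angular": [0, 0, -0.13]}, {"delta_pos": [-0.12, -0.75, 0], "angular": [0, 0, -0.16]}, {"delta_pos": [-0.14, -0.87, 0], "angular": [0, 0, -0.19]}, {"delta_pos": [-0.15, -1, 0], "angular": [0, 0, -0.207]}]'

```text
time_s: 25.1
position: [0.5253, 0.05, 0.2178]
orientation: [-0.152, 0.988, 0.0, -0.0]
wrist_force: [0.7, -0.6, -2.8]
finger_gap: 0.0613
grasp_force: 65.7
```

```bash
python3 - <<'E' 2>/dev/null
from h import *
s=r.read_state();print(s["wrist_force"].round(1),s["torque"].round(2))
goto(.5094,-.0329,.21,197.5)
E
```

```text
[ 0.7 -0.6 -2.8] [ 0.01 -0.03 -0.05]
pos [0.5253 0.05   0.2178] d [ 0.334 -0.619  0.065] rot [ 0.     -0.0002  0.0002]
```

Request:
move_arm --targets '[{"delta_pos": [0.06, -0.12, 0], "angular": [0, 0, 0]}, {"delta_pos": [0.13, -0.25, 0], "angular": [0, 0, 0]}, {"delta_pos": [0.2, -0.38, 0.02], "angular": [0, 0, 0]}, {"delta_pos": [0.27, -0.5, 0.04], "angular": [0, 0, 0]}, {"delta_pos": [0.32, -0.59, 0.06], "angular": [0, 0, 0]}, {"delta_pos": [0.334, -0.62, 0.065], "angular": [0, 0, 0]}, {"delta_pos": [0.334, -0.62, 0.065], "angular": [0, 0, 0]}, {"delta_pos": [0.334, -0.62, 0.065], "angular": [0, 0, 0]}]'

```text
time_s: 26.1
position: [0.51, -0.0312, 0.2104]
orientation: [-0.152, 0.988, 0.0, 0.0]
wrist_force: [-0.6, -0.2, -1.4]
finger_gap: 0.0615
grasp_force: 65.7
```

```bash
python3 - <<'E' 2>/dev/null
from h import *
s=r.read_state();print(s["wrist_force"].round(1),s["torque"].round(2))
handrec("pics/w11.png",.056-.0388)
goto(.5094,-.0329,.1708,197.5)
E
```

```text
[-0.6 -0.2 -1.4] [-0.03 -0.05 -0.01]
0.22760030531635855 -62 -21 off 3.0 3.75 0.4
0.22760030531635855 -62 21 off 3.0 -6.0 0.4
0.22760030531635855 62 -21 off 0.25 -0.25 0.82
0.22760030531635855 62 21 off 0.25 -0.5 0.95
pos [ 0.51   -0.0312  0.2104] d [ 0.009 -0.012  0.33 ] rot [ 0.0001  0.0002 -0.0001]
```

Request:
move_arm --targets '[{"delta_pos": [0.007, -0.012, 0.05], "angular": [0, 0, 0]}, {"delta_pos": [0.007, -0.012, 0.12], "angular": [0, 0, 0]}, {"delta_pos": [0.007, -0.012, 0.19], "angular": [0, 0, 0]}, {"delta_pos": [0.007, -0.012, 0.24], "angular": [0, 0, 0]}, {"delta_pos": [0.007, -0.012, 0.28], "angular": [0, 0, 0]}, {"delta_pos": [0.007, -0.012, 0.31], "angular": [0, 0, 0]}, {"delta_pos": [0.007, -0.012, 0.33], "angular": [0, 0, 0]}, {"delta_pos": [0.007, -0.012, 0.34], "angular": [0, 0, 0]}]'

```text
time_s: 27.15
position: [0.5095, -0.0337, 0.1707]
orientation: [-0.151, 0.988, -0.0, 0.0]
wrist_force: [-4.9, 0.9, 16.5]
finger_gap: 0.0616
grasp_force: 67.6
```

```bash
python3 - <<'E' 2>/dev/null
from h import *
s=r.read_state();print(s["wrist_force"].round(1),s["torque"].round(2))
goto(.5094,-.0329,.1708,197.5)
E
```

```text
[-4.9  0.9 16.5] [0.17 1.04 0.03]
pos [ 0.5095 -0.0337  0.1707] d [-0.001  0.006 -0.001] rot [-0.      0.0001 -0.0005]
```

Seated height again (0.1707, predicted 0.1708). Releasing and backing off for a full check.

Request:
move_arm --targets '[{"delta_pos": [0, 0, -0.01], "angular": [0, 0, 0]}, {"delta_pos": [0, 0, -0.01], "angular": [0, 0, 0]}, {"delta_pos": [0, 0, -0.01], "angular": [0, 0, 0]}, {"delta_pos": [0, 0, -0.01], "angular": [0, 0, 0]}, {"delta_pos": [0, 0, -0.1], "angular": [0, 0, 0]}, {"delta_pos": [0, 0, -0.3], "angular": [0, 0, 0]}, {"delta_pos": [0, 0, -0.6], "angular": [0, 0, 0]}, {"delta_pos": [0, 0, -0.9], "angular": [0, 0, 0]}]' --fingers 0

```text
time_s: 28.15
position: [0.5093, -0.0336, 0.2792]
orientation: [-0.151, 0.988, -0.0, 0.0]
wrist_force: [0.6, 0.6, 0.0]
finger_gap: 0.0853
grasp_force: 0.0
```

Request:
move_arm --targets '[{"delta_pos": [-0.08, 0.05, -0.1], "angular": [0, 0, 0]}, {"delta_pos": [-0.17, 0.15, -0.2], "angular": [0, 0, 0]}, {"delta_pos": [-0.25, 0.25, -0.3], "angular": [0, 0, 0]}, {"delta_pos": [-0.3, 0.35, -0.4], "angular": [0, 0, 0]}, {"delta_pos": [-0.35, 0.4, -0.5], "angular": [0, 0, 0]}, {"delta_pos": [-0.35, 0.4, -0.55], "angular": [0, 0, 0]}, {"delta_pos": [-0.35, 0.4, -0.55], "angular": [0, 0, 0]}, {"delta_pos": [-0.35, 0.4, -0.55], "angular": [0, 0, 0]}]'

```text
time_s: 29.15
position: [0.5347, 0.024, 0.3432]
orientation: [-0.151, 0.989, -0.0, -0.0]
wrist_force: [-0.0, -0.1, 0.5]
finger_gap: 0.0852
grasp_force: 0.0
```

```bash
python3 - <<'E' 2>/dev/null
from h import *
s=r.read_state();a=eyes.read_camera("wrist");cv2.imwrite("pics/w12.png",a);print(s["position"].round(4),s["wrist_force"].round(1))
for z in(.182,.188,.194):recess(a,.5088,-.0326,17.5,z,s)
b=eyes.read_camera("side");c=eyes.read_camera("scene")
# height from the fixed cameras: lid corner recesses, compared between the two views
for n,im,cam in(("side",b,"side"),("scene",c,"scene")):
  cv2.imwrite("pics/%s3.png"%n,im)
E
```

```text
[0.5347 0.024  0.3432] [-0.  -0.1  0.5]
0.182 -62 -21 off -0.25 -1.0 0.77
0.182 -62 21 off -0.25 -0.75 0.93
0.182 62 -21 off 1.75 -1.5 0.89
0.182 62 21 off 1.75 -0.75 0.91
0.188 -62 -21 off 0.5 0.5 0.77
0.188 -62 21 off 0.5 -0.25 0.92
0.188 62 -21 off -0.25 -0.25 0.88
0.188 62 21 off -0.25 -0.25 0.89
0.194 -62 -21 off 1.25 2.0 0.76
0.194 -62 21 off 1.25 0.25 0.9
0.194 62 -21 off -2.0 1.25 0.87
0.194 62 21 off -2.0 0.25 0.88
```

The shallow lid fits best at z=0.188, the exact seated height. All four recesses agree, so it is level and aligned. Handing in.

```bash
python3 -c "
from bench import ticket;print(ticket.close_job())"
```

```text
the job is handed in; nothing more can be done
None
```

I stacked the deep case on the dock and the shallow case on the deep one, both released and at their seated heights by arm reading and wrist camera, and handed the job in at about 29 s (no verdict was returned).

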